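# Clamp the glued print block in the ratchet bench clamp

## Robot

A 7-joint arm with a two-finger parallel gripper is mounted at the origin on the work surface. World frame = base frame: x ahead of the robot, y to its left, z up, the work surface at z = 0. Lengths are in m, angles in rad, forces in N, time in s.
With the tool pointing down it reaches from about 0.4 to 0.875 m from the base axis. Payload 19.3 kg.
Tool frame: the origin (TCP) lies between the finger pads; the fingertips stand 17 mm ahead of it and the grasp point (between the pads) lies 2 mm behind it (bot.finger_overhang is the distance from the TCP to the fingertips, in m); z points along the fingers, y is the line along which they close (so a half turn about z gives the same grasp; the last joint's range is limited). The gripper opens to 85 mm and grips with 20 to 120 N. Pads are 22 mm wide; open, the fingers measure 114 mm over their backs; the gripper's body (76 mm by 85 mm) begins 54 mm behind the grasp point. The pads swing forward as they close: fully open they stand 13 mm farther back than shut.
Start: joints at [-1.375, 0.521, -0.036, 1.599, 0.021, 1.021, -0.113], TCP at [0.164, 0.603, 0.248] pointing down, gripper open.
Joint ranges: [-2.91, 2.91], [-0.3, 2.13], [-1.5, 1.42], [0.17, 2.43], [-1.26, 4.41], [0.16, 1.93], [-2.52, 2.52]. Speed limits (rad/s): [1.89, 1.89, 2.39, 2.39, 3.01, 3.01, 3.01].

## Interface

Orientations are given as [roll, pitch, yaw] about the fixed x, y, z axes, in that order (R = Rz(yaw) Ry(pitch) Rx(roll)).
In Python, from workcell import observe, grab_frame, bot gives the robot as it stands.
- The arm moves only by the shell command python3 -m crank 'ROWS' [FORCE]. ROWS is a JSON object of lists of equal length, an entry for each row: "linear": the shift along the world's x, y, z each as a share of 0.25 m, from -1 to 1, a list of three; "delta_rot": the turn, a rotation vector about the world's x, y, z each as a share of 30 degrees, from -1 to 1, a list of three; "fingers": the opening, from -1 (shut) to 1 (fully open). In form: {"linear": [[dx, dy, dz], ...], "delta_rot": [[rx, ry, rz], ...], "fingers": [fingers, ...]}. A call has 1 to 5 rows; each row is the pose to reach, as a shift and turn from the pose commanded when the call began; what a row does not reach only later rows make up. A row lasts 1/10 s, in which the tool goes at most 50 mm and 8.59 degrees, less where a joint would pass 70% of its speed; a pose out of reach is approached as far as the arm can. A call with a number of a shift or a turn outside -1 to 1 is refused whole. A call with a gripper value outside its range is refused whole. The fingers move at their own pace and stop on an object; FORCE is the grip in N (left out, the last holds). Time passes only in rows, so rows that repeat a pose let the fingers close. It gives the time, the measured TCP pose, the force, the opening and the grip force at its end, in the units of the state.
- observe(): the state, without advancing time (a new reading comes with each control period).
- grab_frame(name): name is "scene" or "top" or "wrist"; returns a dict with "image" (384x512x3 uint8, red, green, blue), "mtx" (3x3 intrinsics, pixels), "xyz" and "orientation" of the camera in the world. Camera axes: x right, y down, z forward; pixel columns grow to the right and rows downward; lengths in m; the calibration is good to about 2 mm. A picture is of the moment at which its call begins. There is no depth.
- bot.job_done(): hands the job in; it is judged then, once.
The state is a dict: "clock": time; "qpos": joint angles; "qd": joint speeds; "joint_efforts": joint torques, N m; "position": TCP position; "tool_rot": TCP orientation; "force": force on the tool from outside, world axes, zero at the start; "moment": the same for the moment, N m; "grip_width": finger opening in m; "finger_force": force on a finger pad.
Only numpy, scipy, OpenCV 4.12 (cv2) and the standard library are available. Lean on these libraries where they do the work, as an engineer would, in place of code of your own. Each camera call takes 0.05 s, during which the arm holds its last target. There are 200 camera calls.

## Task

Take the larger print block out of its wooden storage box, set it down on the dark mat to take it again by its ends, stand it upright on the bed of the ratchet clamp with its two large faces towards the jaws, and let go. Then pump the clamp's lever, one tooth per stroke, moving the jaw only by the lever, until the sprung pad has been pushed in at least 4 mm by the block, and stop there, without one stroke more. Leave the smaller block in the box and everything else on the table where they are.

Things in the scene. Friction and masses are not known exactly. Their poses are not given: they have to be found in the camera images.
- block: Larger print block, upright: pale wood, thin dark printing layer on its -x face; 32 (its x) x 64 (its y) x 60 mm (its z), about 120 g. Origin: centre of underside, z up. It starts in one of the storage box's compartments, whose walls stand 3 mm from its ends (+y and -y) and above its top: there it can be taken only by its two large faces (across x).
- small_block: The smaller print block, 20 (x) x 64 (y) x 40 mm (z), of the same look, standing in the other compartment; it stays there. Origin: centre of its underside.
- block_box: Open wooden storage box standing on the table, fixed, 134 (its x) x 158 (its y) x 68 mm high, walls 6 mm, floor 6 mm thick; one wall across its middle makes two compartments side by side along its y, each 122 mm (x) by 70 mm (y) inside, centred at y = +38 and -38 mm. Origin: centre of its underside, z up.
- mat: Dark rubber mat, fixed on the table, 90 (its x) x 130 (its y) x 3 mm thick: free space to put the block down. Origin: centre of its underside, its top 3 mm higher.
- clamp: Dark steel bench clamp, fixed. x runs from the lever end to the fixed jaw, z up, origin on the table below the block's place. Bed plate 70 mm wide, x = -215 to +45, top 12 mm above the table. Fixed jaw: face at x = +20 looking to -x, 40 mm wide, top 76 mm above the table. A slotted housing, 66 mm long, 82 mm high, stands round x = -143.
- seat (a point): Bed top (12 mm above the table) at the clamp's x = y = 0; the clamp's axes. The block stands here between fixed jaw and pad, its 32 mm along x, its 64 mm along y (either way round), centred in y within 12 mm. Its ends stick out 12 mm beside the jaws, so it is held here by its ends. Clamped against the fixed jaw, its middle is at x = +4 mm.
- jaw: Moving jaw with toothed rack (teeth 6 mm apart), 40 mm wide, 76 mm high, sliding along the clamp's +x. Origin: the clamp's origin plus its travel (0 to 45 mm along x). Stiff (15 N), stays where left, cannot go back; not to be pushed with the fingers. Starts with 42 to 57 mm between pad and fixed jaw: too little for fingers beside the block's faces.
- pad_face (a point): Middle of the upper edge of the sprung pad's face (steel plate 40 mm wide, 8 mm thick, on two round stems in front of the moving jaw), 70 mm above the table. The face looks to the clamp's +x.
- pad (a joint): How far the sprung pad is pushed back into the moving jaw, m: 0 = free (18 mm gap between plate and jaw), 0.018 = against the jaw. Spring: about 4 N at the start plus 0.7 N per mm.
- lever (a joint): Ratchet lever angle, rad: 0 = up (a spring returns it when let go), 0.30 = fully down. A full stroke down and up moves the jaw one tooth, 6 mm (the first stroke 2 to 10 mm) and takes about 6 to 14 N at the grip. Its hinge is level, along the clamp's y, at the clamp's x = -155 mm, 70 mm above the table.
- lever_press (a point): Point on the top face of the lever's black rubber grip (60 mm long along the lever, 26 mm wide, 14 mm thick; this point is 23 mm from its free end), 120 mm from the hinge, about 100 mm above the table when the lever is up, about 36 mm lower when it is fully down. Press here, straight down.
- tape: Clear roll of tape, 84 mm across, 20 mm high; bystander.
- gourd: Small yellow and green gourd, 92 mm across, 60 mm high; bystander.
- glue: White glue bottle, 52 mm across, 140 mm high; bystander.
- brush_cup: White cup with brushes, 76 mm across, cup 90 mm and brushes 160 mm high; bystander.
- dish: Blue dish, 84 mm across, 30 mm high; bystander.
Mind the look-alikes: they are no part of the job. Leave any purple look-alike of the block alone. Of the things shaped like the mat, the rubber one is meant.

How it is judged:
By the outcome, as a careful person would: the job done as asked, in the order asked, and still so for the second after the job is handed in, with the robot touching nothing.
It also fails if it takes over 64 s, if anything falls off the work surface, if the arm or the gripper's body presses on something with over 40 N, if the wrist force passes 120 N, or if a joint passes its speed limit or range.

## Working session

There is one attempt and no reset: what is moved stays moved. The work goes in short steps, Python scripts to look and compute and a shell command to move; the robot and the scene stay as the last step left them, time stands still between calls to the robot, and variables do not carry over. Pictures are saved under pics/ and viewed, at most 10 in all, crops included, and the job is handed in when it is done.

```bash
mkdir -p pics; ls; python3 - <<'E'
from workcell import observe, grab_frame, bot
import cv2,numpy as np
s=observe();print({k:np.round(v,3) for k,v in s.items()}, bot.finger_overhang)
for n in ("scene","top"):
    f=grab_frame(n);cv2.imwrite(f"pics/{n}0.png",f["image"][:,:,::-1]);np.savez(f"{n}0.npz",**f);print(n,f["mtx"],f["xyz"],f["orientation"])
E
```

```text
pics
{'clock': np.float64(0.0), 'qpos': array([-1.375,  0.522, -0.036,  1.6  ,  0.021,  1.021, -0.113]), 'qd': array([ 0.   , -0.001, -0.   , -0.001,  0.002,  0.   , -0.   ]), 'joint_efforts': array([ 1.0000e-03, -9.2710e+01,  1.9800e+00, -3.6993e+01,  1.8000e-02,
        8.0000e-03,  0.0000e+00]), 'position': array([0.164, 0.603, 0.248]), 'tool_rot': array([-3.14 ,  0.   ,  2.876]), 'force': array([-0.057, -0.913,  0.183]), 'moment': array([ 0.023,  0.028, -0.007]), 'finger_force': np.float64(0.0), 'grip_width': np.float64(0.085)} 0.017
scene [[354.64712794   0.         254.92467473]
 [  0.         354.64712794 193.30928423]
 [  0.           0.           1.        ]] [0.95861508 0.18132516 0.98427216] [-2.60699395e+00  2.56915799e-03  1.98246483e+00]
top [[479.61997495   0.         263.68833072]
 [  0.         479.61997495 194.93016447]
 [  0.           0.           1.        ]] [ 0.3110048  -0.02978829  1.6523227 ] [-3.03856961  0.01307703 -1.58541979]
```

View pics/scene0.png

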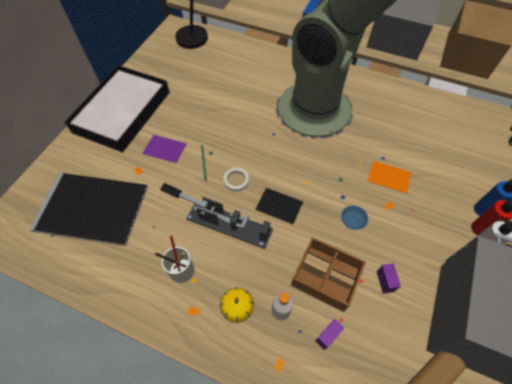

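View pics/top0.png

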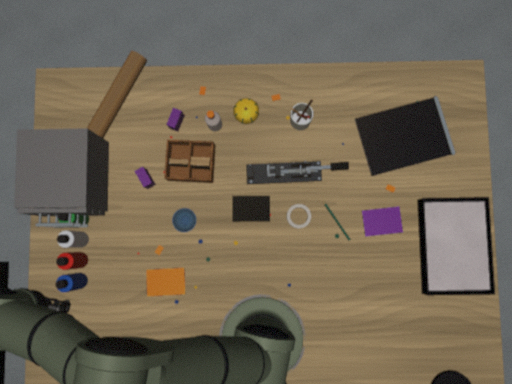

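Scene shows the box at (330,273), black clamp at (230,222) with its lever at (172,190), and a dark mat at (280,205). Look-alikes are the purple blocks (389,278) and (330,333), the purple (165,148) and orange (389,177) sheets, and the large dark slab (90,207). The top view shows the box at (190,161), the mat at (251,208), and the clamp at (285,172), with the lever grip at (340,166). I choose the wooden blocks in the box and the dark rubber mat, and will check them in one close crop.

```bash
cat > h.py <<'E'
import cv2,numpy as np
from scipy.spatial.transform import Rotation as R
def ray(f,uv,z):
    uv=np.atleast_2d(np.array(uv,float));K=f["mtx"];M=R.from_euler('xyz',f["orientation"]).as_matrix()
    d=np.c_[(uv-K[[0,1],[2,2]])/K[[0,1],[0,1]],np.ones(len(uv))]@M.T
    return f["xyz"]+d*((z-f["xyz"][2])/d[:,2])[:,None]
def proj(f,p):
    M=R.from_euler('xyz',f["orientation"]).as_matrix();c=(np.atleast_2d(p)-f["xyz"])@M
    return c[:,:2]/c[:,2:]*f["mtx"][[0,1],[0,1]]+f["mtx"][[0,1],[2,2]]
def rect(f,m,z):
    c=max(cv2.findContours(m.astype(np.uint8),cv2.RETR_EXTERNAL,cv2.CHAIN_APPROX_NONE)[0],key=cv2.contourArea)
    p=ray(f,c[:,0],z)[:,:2];r=cv2.minAreaRect((p*1000).astype(np.float32));return np.array(r[0])/1000,r[1],r[2]
E
python3 - <<'E'
from h import *
f=dict(np.load("top0.npz"));im=f["image"];hsv=cv2.cvtColor(im,cv2.COLOR_RGB2HSV)
def roi(x0,y0,x1,y1):
    m=np.zeros(im.shape[:2],bool);m[y0:y1,x0:x1]=1;return m
print("base pt",proj(f,[0,0,0]))
print("mat",rect(f,(hsv[...,2]<60)&roi(225,188,278,228),.003))
g=hsv[...,2]
print("clampbed",rect(f,(hsv[...,2]<110)&(hsv[...,1]<90)&roi(240,155,325,190),.012))
print("grip",rect(f,(hsv[...,2]<50)&roi(326,155,356,178),.1))
print("box px", im[161,168],im[161,180],im[120,190])
print("box",rect(f,(hsv[...,2]<135)&(hsv[...,1]>60)&roi(158,133,222,190),.068))
a=cv2.resize(im[130:195,155:230],None,fx=5,fy=5,interpolation=cv2.INTER_CUBIC)
b=cv2.resize(im[145:200,235:360],None,fx=5,fy=5,interpolation=cv2.INTER_CUBIC)
s=dict(np.load("scene0.npz"))["image"]
c=cv2.resize(s[230:315,285:370],(375,325),interpolation=cv2.INTER_CUBIC)
o=np.zeros((600,750,3),np.uint8);o[:325,:375]=a;o[:325,375:]=c;o[325:600,:625]=b
cv2.imwrite("pics/c1.png",o[:,:,::-1])
E
```

```text
base pt [[262.60861777 337.68073699]]
mat (array([0.43734653, 0.03388223]), (124.47510528564453, 83.00491333007812), 89.12406921386719)
clampbed (array([ 0.55848798, -0.08045245]), (73.16200256347656, 259.5082092285156), 1.6681565046310425)
grip (array([ 0.56289606, -0.25934628]), (52.41794204711914, 19.8355770111084), 89.04409790039062)
box px [71 56 39] [142 115  80] [135 116  86]
box (array([0.5957536 , 0.23025531]), (199.07078552246094, 149.97560119628906), 87.00875854492188)
```

View pics/c1.png

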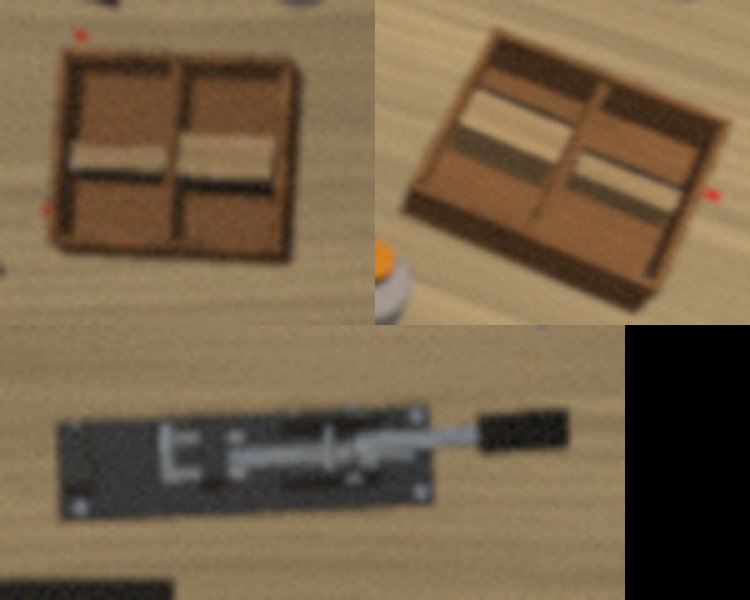

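The crop confirms two pale blocks in the box. The larger is in the right-hand compartment, centred at crop (228,157), which is about top pixel (200.6,161.4). The smaller is on the left at (118,158). The clamp's pad plate is at crop x≈165, and the lever is on the right, so the clamp's +x is about world +y.

```bash
python3 - <<'E'
from h import *
from workcell import observe
f=dict(np.load("top0.npz"));p=ray(f,[[200.6,161.4],[178.6,161.5]],.066);print(p)
# rim corners read from crop (outer top rim) 
c=np.array([[65,55],[296,62],[290,262],[55,248]])/5+[155,130]
print(ray(f,c,.068))
s=observe();print(s["position"],s["tool_rot"])
t=np.array([p[0,0],p[0,1],.22]);print((t-s["position"])/.25)
E
```

```text
[[0.59179072 0.19858221 0.066     ]
 [0.59270166 0.27257017 0.066     ]]
[[0.66290624 0.30824071 0.068     ]
 [0.65539114 0.15239941 0.068     ]
 [0.51981059 0.15694869 0.068     ]
 [0.53180862 0.31416014 0.068     ]]
[0.1641379  0.60277724 0.24779626] [-3.14059468e+00  6.45333603e-05  2.87576684e+00]
[ 1.71061127 -1.61678009 -0.11118504]
```

```bash
for i in 1; do
python3 -m crank '{"linear":[[0.57,-0.54,0],[0.57,-0.54,0],[0.57,-0.54,0],[0.57,-0.54,0],[0.57,-0.54,0]],"delta_rot":[[0,0,-0.86],[0,0,-0.86],[0,0,-0.86],[0,0,-0.86],[0,0,-0.86]],"fingers":[0.6,0.6,0.6,0.6,0.6]}'
python3 -m crank '{"linear":[[0.57,-0.54,0],[0.57,-0.54,0],[0.57,-0.54,0],[0.57,-0.54,0],[0.57,-0.54,0]],"delta_rot":[[0,0,-0.86],[0,0,-0.86],[0,0,-0.86],[0,0,-0.86],[0,0,-0.86]],"fingers":[0.6,0.6,0.6,0.6,0.6]}'
python3 -m crank '{"linear":[[0.57,-0.54,0],[0.57,-0.54,0],[0.57,-0.54,0],[0.57,-0.54,0],[0.57,-0.54,0]],"delta_rot":[[0,0,-0.86],[0,0,-0.86],[0,0,-0.86],[0,0,-0.86],[0,0,-0.86]],"fingers":[0.4,0.4,0.4,0.4,0.4]}'
done
python3 - <<'E'
from h import *
from workcell import *
f=grab_frame("wrist");cv2.imwrite("pics/w1.png",f["image"][:,:,::-1]);np.savez("w1.npz",**f);s=observe();print(s["position"],s["tool_rot"],s["grip_width"],f["xyz"],f["orientation"])
E
```

```text
clock: 0.6
position: [0.3116, 0.4634, 0.2485]
tool_rot: [-3.141, 0.003, 2.418]
force: [-0.6, 0.9, 0.6]
grip_width: 0.0685
finger_force: 0.0
clock: 1.1
position: [0.4533, 0.3278, 0.2483]
tool_rot: [3.141, 0.003, 1.967]
force: [0.2, 0.9, 0.4]
grip_width: 0.0685
finger_force: 0.0
clock: 1.6
position: [0.5951, 0.1921, 0.248]
tool_rot: [3.14, 0.003, 1.518]
force: [-1.1, 0.1, -0.3]
grip_width: 0.0599
finger_force: 0.0
[0.59313971 0.19509491 0.24770601] [-3.14151206e+00  1.56566936e-03  1.52083174e+00] 0.059853175843008914 [0.59779148 0.26065782 0.37406034] [ 2.86676994e+00 -2.10007687e-03 -5.31095261e-02]
```

View pics/w1.png

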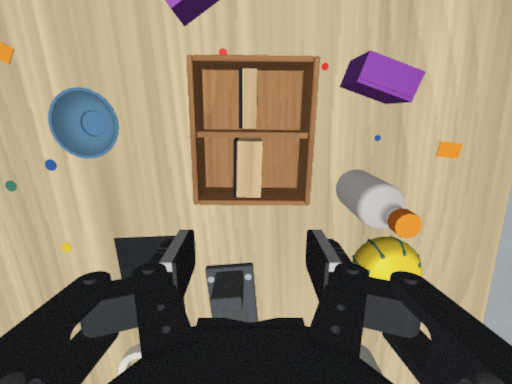

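The wrist view shows the larger block at pixels x 236–262, y 140–198, with its dark layer on the left (-x) side. The small block is at (249,98) and the glue at (375,205).

```bash
python3 - <<'E'
from h import *
f=dict(np.load("w1.npz"));im=f["image"];hsv=cv2.cvtColor(im,cv2.COLOR_RGB2HSV)
print(hsv[170,250],hsv[170,285],hsv[98,250])
def roi(x0,y0,x1,y1):
    m=np.zeros(im.shape[:2],bool);m[y0:y1,x0:x1]=1;return m
print("block",rect(f,(hsv[...,2]>165)&roi(205,138,300,202),.066))
br=(hsv[...,2]<160)&(hsv[...,1]>90)&roi(183,48,324,212)
print("box",rect(f,br,.068))
E
```

```text
[ 19  78 196] [ 14 124 168] [ 19  76 205]
block (array([0.6121391 , 0.20043613]), (66.74085235595703, 65.95441436767578), 86.9468994140625)
box (array([0.59934058, 0.23809091]), (154.97837829589844, 132.7872314453125), 86.33170318603516)
```

```bash
python3 - <<'E'
from h import *
from workcell import observe
f=dict(np.load("w1.npz"));im=f["image"];hsv=cv2.cvtColor(im,cv2.COLOR_RGB2HSV)
m=np.zeros(im.shape[:2],bool);m[136:202,205:300]=1
for t in (90,100):
    k=cv2.morphologyEx(((hsv[...,1]<t)&(hsv[...,2]>160)&m).astype(np.uint8),cv2.MORPH_OPEN,np.ones((3,3)))
    r=rect(f,k,.066);print(r)
s=observe();d=r[0]-s["position"][:2];print(d/.25,s["position"])
E
```

```text
(array([0.59398352, 0.19969244]), (63.49725341796875, 27.96011734008789), 85.09741973876953)
(array([0.59407562, 0.19995216]), (64.0345230102539, 28.14777374267578), 85.05115509033203)
[0.00374365 0.019429  ] [0.59313971 0.19509491 0.24770601]
```

```bash

python3 -m crank '{"linear":[[0,0.01,-0.2],[0,0.01,-0.35],[0,0.01,-0.5],[0,0.01,-0.5],[0,0.01,-0.5]],"delta_rot":[[0,0,-0.045],[0,0,-0.045],[0,0,-0.045],[0,0,-0.045],[0,0,-0.045]],"fingers":[0.4,0.4,0.4,0.4,0.4]}' 40
python3 - <<'E'
from h import *
from workcell import *
f=grab_frame("wrist");np.savez("w2.npz",**f);cv2.imwrite("pics/w2.png",f["image"][:,:,::-1]);s=observe();print(s["position"],s["tool_rot"])
im=f["image"];hsv=cv2.cvtColor(im,cv2.COLOR_RGB2HSV)
print(proj(f,[[.593,.2,.066],[.577,.168,.066],[.609,.232,.066],[.593,.2,.1]]))
E
```

```text
clock: 2.15
position: [0.5915, 0.201, 0.1239]
tool_rot: [-3.141, 0.0, 1.502]
force: [0.8, 0.2, 1.9]
grip_width: 0.0598
finger_force: 0.0
[0.59222667 0.20110893 0.12497838] [ 3.14029837e+00 -7.31568956e-04  1.50186384e+00]
[[253.21419359 216.48543837]
 [234.26393848 258.9345667 ]
 [273.9618194  170.01014688]
 [253.84789216 237.06394123]]
```

View pics/w2.png

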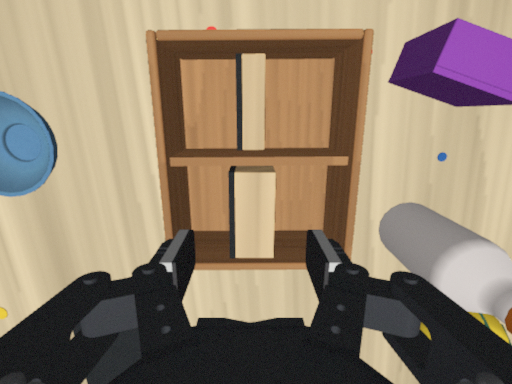

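The close view shows the block's top at x 231–275, y 170–258, midway between the fingers (inner edges at 192 and 308). This matches the prediction, so I'll descend and grip.

```bash

python3 -m crank '{"linear":[[0,0,-0.15],[0,0,-0.25],[0,0,-0.33],[0,0,-0.33],[0,0,-0.33]],"delta_rot":[[0,0,0],[0,0,0],[0,0,0],[0,0,0],[0,0,0]],"fingers":[0.4,0.4,0.4,0.4,0.4]}' 40
python3 -m crank '{"linear":[[0,0,0],[0,0,0],[0,0,0],[0,0,0],[0,0,0]],"delta_rot":[[0,0,0],[0,0,0],[0,0,0],[0,0,0],[0,0,0]],"fingers":[-1,-1,-1,-1,-1]}' 40
python3 -m crank '{"linear":[[0,0,0.1],[0,0,0.2],[0,0,0.4],[0,0,0.4],[0,0,0.4]],"delta_rot":[[0,0,0],[0,0,0],[0,0,0],[0,0,0],[0,0,0]],"fingers":[-1,-1,-1,-1,-1]}' 40
```

```text
clock: 2.7
position: [0.5927, 0.2009, 0.0428]
tool_rot: [3.14, -0.001, 1.501]
force: [0.1, -0.6, 1.0]
grip_width: 0.0596
finger_force: 0.0
clock: 3.2
position: [0.5925, 0.2009, 0.0424]
tool_rot: [3.14, -0.001, 1.501]
force: [-2.2, 0.7, 11.4]
grip_width: 0.0317
finger_force: 38.9
clock: 3.7
position: [0.5922, 0.2009, 0.1424]
tool_rot: [3.139, -0.002, 1.502]
force: [-0.4, 0.3, -1.7]
grip_width: 0.0315
finger_force: 40.6
```

Lifted (width 31.5 mm). Next, carry it to the mat, turning it -84° so that its ends can be taken in the clamp's orientation.

```bash

python3 -m crank '{"linear":[[-0.15,-0.15,0.06],[-0.35,-0.36,0.06],[-0.35,-0.36,0.06],[-0.35,-0.36,0.06],[-0.35,-0.36,0.06]],"delta_rot":[[0,0,-0.94],[0,0,-0.94],[0,0,-0.94],[0,0,-0.94],[0,0,-0.94]],"fingers":[-1,-1,-1,-1,-1]}' 40
python3 -m crank '{"linear":[[-0.15,-0.15,0],[-0.28,-0.31,0],[-0.28,-0.31,0],[-0.28,-0.31,0],[-0.28,-0.31,0]],"delta_rot":[[0,0,-0.94],[0,0,-0.94],[0,0,-0.94],[0,0,-0.94],[0,0,-0.94]],"fingers":[-1,-1,-1,-1,-1]}' 40
python3 -m crank '{"linear":[[0,0,0],[0,0,0],[0,0,0],[0,0,0],[0,0,0]],"delta_rot":[[0,0,-0.93],[0,0,-0.93],[0,0,-0.93],[0,0,-0.93],[0,0,-0.93]],"fingers":[-1,-1,-1,-1,-1]}' 40
python3 - <<'E'
from h import *
from workcell import *
f=grab_frame("wrist");np.savez("w3.npz",**f);cv2.imwrite("pics/w3.png",f["image"][:,:,::-1]);s=observe();print(s["position"],s["tool_rot"],s["qpos"])
E
```

```text
clock: 4.2
position: [0.5036, 0.1104, 0.1553]
tool_rot: [-3.141, 0.001, 1.008]
force: [0.3, 1.0, -0.5]
grip_width: 0.0315
finger_force: 40.6
clock: 4.7
position: [0.4344, 0.0333, 0.1555]
tool_rot: [3.141, 0.001, 0.519]
force: [0.0, 0.9, -1.6]
grip_width: 0.0318
finger_force: 40.6
clock: 5.2
position: [0.4343, 0.0333, 0.1555]
tool_rot: [3.141, 0.001, 0.035]
force: [-0.6, -0.2, -1.7]
grip_width: 0.0318
finger_force: 40.6
[0.43424967 0.03324913 0.15555875] [3.14113408e+00 4.01098924e-04 3.55539601e-02] [-0.79821425  0.49791243  0.7759194   2.1923266  -0.57438505  0.66224459
 -1.14993103]
```

View pics/w3.png

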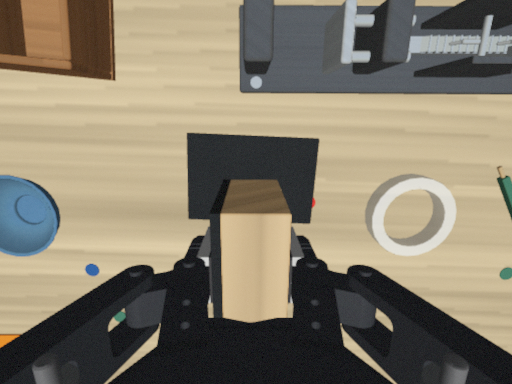

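The block is held straight over the mat (mat at px 188–317 × 133–222). The clamp's fixed jaw is at (258,30) and its pad plate at (349,30). I'll lower the block, release it, rise and turn +90°.

```bash

python3 -m crank '{"linear":[[0,0,-0.2],[0,0,-0.38],[0,0,-0.44],[0,0,-0.463],[0,0,-0.463]],"delta_rot":[[0,0,0],[0,0,0],[0,0,0],[0,0,0],[0,0,0]],"fingers":[-1,-1,-1,-1,-1]}' 40
python3 -m crank '{"linear":[[0,0,0],[0,0,0],[0,0,0],[0,0,0],[0,0,0]],"delta_rot":[[0,0,0],[0,0,0],[0,0,0],[0,0,0],[0,0,0]],"fingers":[0.4,0.4,0.4,0.4,0.4]}' 40
python3 -m crank '{"linear":[[0,0,0.15],[0,0,0.35],[0,0,0.5],[0,0,0.5],[0,0,0.5]],"delta_rot":[[0,0,0],[0,0,0],[0,0,0],[0,0,0],[0,0,0]],"fingers":[0.4,0.6,1,1,1]}' 40
python3 -m crank '{"linear":[[0,0,0],[0,0,0],[0,0,0],[0,0,0],[0,0,0]],"delta_rot":[[0,0,0.996],[0,0,0.996],[0,0,0.996],[0,0,0.996],[0,0,0.996]],"fingers":[1,1,1,1,1]}' 40
python3 -m crank '{"linear":[[0,0,0],[0,0,0],[0,0,0],[0,0,0],[0,0,0]],"delta_rot":[[0,0,0.996],[0,0,0.996],[0,0,0.996],[0,0,0.996],[0,0,0.996]],"fingers":[1,1,1,1,1]}' 40
python3 -m crank '{"linear":[[0,0,0],[0,0,0],[0,0,0],[0,0,0],[0,0,0]],"delta_rot":[[0,0,0.996],[0,0,0.996],[0,0,0.996],[0,0,0.996],[0,0,0.996]],"fingers":[1,1,1,1,1]}' 40
python3 - <<'E'
from h import *
from workcell import *
f=grab_frame("wrist");np.savez("w4.npz",**f);cv2.imwrite("pics/w4.png",f["image"][:,:,::-1]);s=observe();print(s["position"],s["tool_rot"],s["qpos"])
print(proj(f,[[.4345,.033,.063],[.4665,.017,.063],[.4025,.049,.063]]))
E
```

```text
clock: 5.75
position: [0.4341, 0.0328, 0.04]
tool_rot: [-3.141, 0.001, 0.032]
force: [0.4, -0.2, -2.0]
grip_width: 0.0315
finger_force: 40.7
clock: 6.25
position: [0.4343, 0.0332, 0.0402]
tool_rot: [-3.141, -0.0, 0.03]
force: [-0.7, 0.7, -0.1]
grip_width: 0.0598
finger_force: 0.0
clock: 6.75
position: [0.4344, 0.0337, 0.1655]
tool_rot: [-3.141, -0.001, 0.031]
force: [-0.7, -0.0, -1.6]
grip_width: 0.0852
finger_force: 0.0
clock: 7.25
position: [0.4337, 0.0328, 0.1643]
tool_rot: [-3.141, 0.001, 0.552]
force: [-0.3, 0.8, 0.0]
grip_width: 0.0854
finger_force: 0.0
clock: 7.75
position: [0.4339, 0.0329, 0.1645]
tool_rot: [-3.141, 0.0, 1.072]
force: [-0.1, 0.1, -0.5]
grip_width: 0.0855
finger_force: 0.0
clock: 8.25
position: [0.4339, 0.0329, 0.1646]
tool_rot: [-3.141, -0.0, 1.592]
force: [0.3, -0.4, 0.5]
grip_width: 0.0853
finger_force: 0.0
[0.43397701 0.03290356 0.16466976] [-3.14075918e+00 -3.07527641e-05  1.58924300e+00] [-0.50661983  0.38124606  0.3700347   2.17311784 -0.23247177  0.62452724
  0.0472923 ]
[[251.5096849  197.30295138]
 [288.10189832 215.76110486]
 [213.5187316  178.13923371]]
```

View pics/w4.png

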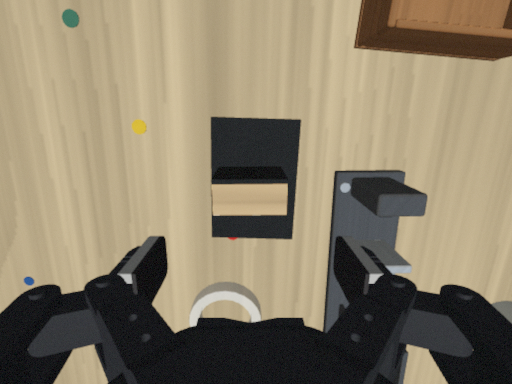

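The block stands on the mat at px 212–288 × 168–215, as predicted, with the dark layer towards +y. The clamp's bed end is at (335–403,172) and the fixed jaw at (385,197). I'll take it by the ends, and measure the clamp from these two frames.

```bash

python3 -m crank '{"linear":[[0,0,-0.15],[0,0,-0.33],[0,0,-0.45],[0,0,-0.48],[0,0,-0.48]],"delta_rot":[[0,0,0],[0,0,0],[0,0,0],[0,0,0],[0,0,0]],"fingers":[1,1,1,1,1]}' 50
python3 -m crank '{"linear":[[0,0,0],[0,0,0],[0,0,0],[0,0,0],[0,0,0]],"delta_rot":[[0,0,0],[0,0,0],[0,0,0],[0,0,0],[0,0,0]],"fingers":[-1,-1,-1,-1,-1]}' 50
python3 -m crank '{"linear":[[0,0,0.1],[0,0,0.2],[0,0,0.35],[0,0,0.45],[0,0,0.45]],"delta_rot":[[0,0,0],[0,0,0],[0,0,0],[0,0,0],[0,0,0]],"fingers":[-1,-1,-1,-1,-1]}' 50
python3 - <<'E'
from h import *
f3=dict(np.load("w3.npz"));f4=dict(np.load("w4.npz"))
print("w4 bed end",ray(f4,[[335,172],[403,171]],.012))
print("w3 bed end/near edge",ray(f3,[[240,93],[239,6],[510,94]],.012))
def dark(f,x0,y0,x1,y1):
    im=f["image"];v=cv2.cvtColor(im,cv2.COLOR_RGB2HSV)[...,2];m=np.zeros(v.shape,bool);m[y0:y1,x0:x1]=1;return (v<100)&m
c=np.argwhere(dark(f3,225,70,512,110))
xs=np.arange(260,500,20);e=[(x,c[c[:,1]==x,0].max()) for x in xs]
p=ray(f3,e,.012);print("edge fit",np.polyfit(p[:,1],p[:,0],1),p[:,0].mean(),p[:,1].mean())
print("pad top edge w3 (face) at z=.07",ray(f3,[[343,62],[346,5]],.07),"fixed face z=.076",ray(f3,[[273,55],[275,5]],.076))
E
```

```text
clock: 8.8
position: [0.4337, 0.0326, 0.0446]
tool_rot: [-3.14, 0.001, 1.591]
force: [0.1, 0.0, 0.9]
grip_width: 0.0853
finger_force: 0.0
clock: 9.3
position: [0.4349, 0.0332, 0.0465]
tool_rot: [3.139, -0.0, 1.594]
force: [-1.2, -0.7, 8.0]
grip_width: 0.0635
finger_force: 53.2
clock: 9.8
position: [0.4357, 0.0336, 0.1613]
tool_rot: [3.135, -0.002, 1.594]
force: [0.3, 0.3, -2.2]
grip_width: 0.0633
finger_force: 56.9
w4 bed end [[0.51904138 0.0462468  0.012     ]
 [0.58772496 0.04869075 0.012     ]]
w3 bed end/near edge [[ 0.51965789  0.04557274  0.012     ]
 [ 0.58893707  0.04814213  0.012     ]
 [ 0.52730855 -0.20032026  0.012     ]]
edge fit [-0.02867379  0.52238313] 0.5244643412128668 -0.07258220943286775
pad top edge w3 (face) at z=.07 [[ 0.53858989 -0.02748515  0.07      ]
 [ 0.57319405 -0.02518826  0.07      ]] fixed face z=.076 [[0.54021176 0.02178878 0.076     ]
 [0.56957404 0.02216246 0.076     ]]
```

```bash

python3 -m crank '{"linear":[[0.15,-0.05,0],[0.33,-0.1,0],[0.487,-0.142,0],[0.487,-0.142,0],[0.487,-0.142,0]],"delta_rot":[[0,0,0],[0,0,0],[0,0,0],[0,0,0],[0,0,0]],"fingers":[-1,-1,-1,-1,-1]}' 50
python3 - <<'E'
from h import *
from workcell import *
f=grab_frame("wrist");np.savez("w5.npz",**f);cv2.imwrite("pics/w5.png",f["image"][:,:,::-1]);s=observe();print(s["position"],s["tool_rot"],s["qpos"])
E
```

```text
clock: 10.3
position: [0.5557, -0.0028, 0.1572]
tool_rot: [-3.141, 0.0, 1.594]
force: [0.2, -0.1, -1.8]
grip_width: 0.0634
finger_force: 56.8
[ 0.55514853 -0.00235829  0.15731529] [-3.14074307e+00 -1.76072679e-04  1.59411529e+00] [-0.3639263   0.56029809  0.36603985  1.88239986 -0.28299602  0.7503485
  0.18310395]
```

View pics/w5.png

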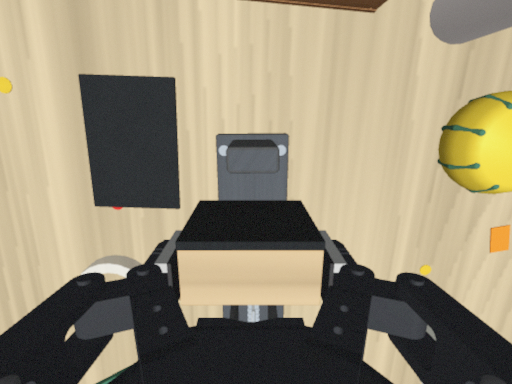

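The block is held centred over the clamp (px 180–322, mid 251; jaw and bed mid 253), level and square. I'll lower it with small x correction.

```bash

python3 -m crank '{"linear":[[0.008,0,-0.1],[0.008,0,-0.22],[0.008,0,-0.32],[0.008,0,-0.37],[0.008,0,-0.37]],"delta_rot":[[0,0,0],[0,0,0],[0,0,0],[0,0,0],[0,0,0]],"fingers":[-1,-1,-1,-1,-1]}' 50
python3 -m crank '{"linear":[[0,0,-0.015],[0,0,-0.03],[0,0,-0.036],[0,0,-0.036],[0,0,-0.036]],"delta_rot":[[0,0,0],[0,0,0],[0,0,0],[0,0,0],[0,0,0]],"fingers":[-1,-1,-1,-1,-1]}' 50
```

```text
clock: 10.85
position: [0.5567, -0.0022, 0.0642]
tool_rot: [-3.139, -0.0, 1.595]
force: [0.5, 0.1, -1.4]
grip_width: 0.0635
finger_force: 56.8
clock: 11.35
position: [0.5581, -0.0025, 0.0563]
tool_rot: [3.141, -0.0, 1.595]
force: [0.3, 0.1, -1.6]
grip_width: 0.0632
finger_force: 56.8
```

```bash

python3 -m crank '{"linear":[[0,0,-0.004],[0,0,-0.004]],"delta_rot":[[0,0,0],[0,0,0]],"fingers":[-1,-1]}' 50 | egrep "pos|force"
python3 -m crank '{"linear":[[0,0,-0.004],[0,0,-0.004]],"delta_rot":[[0,0,0],[0,0,0]],"fingers":[-1,-1]}' 50| egrep "pos|force"
```

```text
position: [0.5581, -0.0025, 0.0556]
force: [-3.4, 0.7, 10.5]
finger_force: 58.1
position: [0.5581, -0.0025, 0.0555]
force: [-10.3, 2.0, 33.0]
finger_force: 60.9
```

On the bed. I'll ease up 1 mm, release, and rise.

```bash

python3 -m crank '{"linear":[[0,0,0.005],[0,0,0.005],[0,0,0.005],[0,0,0.005],[0,0,0.005]],"delta_rot":[[0,0,0],[0,0,0],[0,0,0],[0,0,0],[0,0,0]],"fingers":[-1,1,1,1,1]}' 
python3 -m crank '{"linear":[[0,0,0.1],[0,0,0.25],[0,0,0.45],[0,0,0.65],[0,0,0.65]],"delta_rot":[[0,0,0],[0,0,0],[0,0,0],[0,0,0],[0,0,0]],"fingers":[1,1,1,1,1]}'
python3 - <<'E'
from h import *
from workcell import *
a=grab_frame("wrist");b=grab_frame("top");c=grab_frame("scene");np.savez("w6.npz",**a);np.savez("t6.npz",**b);np.savez("s6.npz",**c)
o=np.zeros((600,800,3),np.uint8);o[:384,:512]=a["image"];o[384:,:400]=cv2.resize(b["image"][145:199,250:350],(400,216));o[:384,512:]=cv2.resize(c["image"][170:266,160:232],(288,384))
o[384:,400:]=cv2.resize(c["image"][190:255,180:300],(400,216))
cv2.imwrite("pics/c6.png",o[:,:,::-1]);s=observe();print(s["position"],s["tool_rot"])
E
```

```text
clock: 12.25
position: [0.5579, -0.0025, 0.0552]
tool_rot: [-3.141, 0.0, 1.595]
force: [-0.1, 0.5, 0.3]
grip_width: 0.0854
finger_force: 0.0
clock: 12.75
position: [0.5603, -0.0028, 0.2236]
tool_rot: [3.133, -0.001, 1.594]
force: [0.9, -0.1, -0.7]
grip_width: 0.0855
finger_force: 0.0
[ 0.55776492 -0.00225063  0.21763121] [ 3.14158345e+00 -2.67891092e-04  1.59482451e+00]
```

View pics/c6.png

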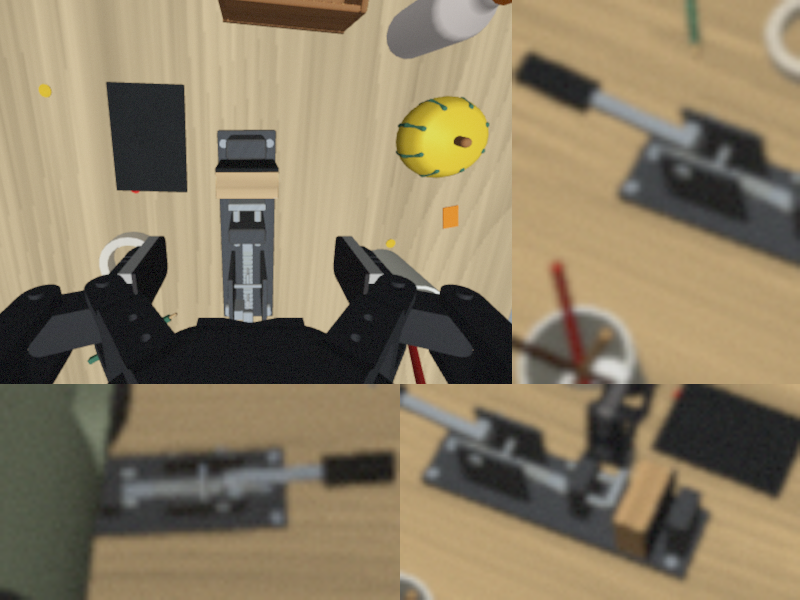

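The block stands on the bed between the jaws, at wrist view px 216–278 × 165–197. The pad plate with its stems is below it at (248,207). The mat is empty and nothing else is disturbed. Next, go to the lever with fingers shut: press point about (.564,-.267), top at z≈.100.

```bash

python3 -m crank '{"linear":[[0,-0.15,0],[0,-0.35,0],[0,-0.55,0],[0.0,-0.7,0],[0.0,-0.7,0]],"delta_rot":[[0,0,0],[0,0,0],[0,0,0],[0,0,0],[0,0,0]],"fingers":[-1,-1,-1,-1,-1]}' 
python3 -m crank '{"linear":[[0.01,-0.15,0],[0.025,-0.3,-0.1],[0.025,-0.36,-0.25],[0.025,-0.36,-0.3],[0.025,-0.36,-0.3]],"delta_rot":[[0,0,0],[0,0,0],[0,0,0],[0,0,0],[0,0,0]],"fingers":[-1,-1,-1,-1,-1]}'
python3 - <<'E'
from h import *
from workcell import *
a=grab_frame("wrist");b=grab_frame("scene");np.savez("w7.npz",**a);np.savez("s7.npz",**b)
o=np.zeros((384,800,3),np.uint8);o[:,:512]=a["image"];o[:,512:]=cv2.resize(b["image"][160:256,155:227],(288,384))
cv2.imwrite("pics/c7.png",o[:,:,::-1]);s=observe();print(s["position"],s["tool_rot"],s["force"])
print(proj(a,[[.5645,-.267,.1],s["position"]-[0,0,.017],[.5573,-.0265,.07],[.5573,-.049,.076]]))
E
```

```text
clock: 13.4
position: [0.5562, -0.1833, 0.2165]
tool_rot: [-3.139, 0.002, 1.588]
force: [-1.1, 1.0, 0.5]
grip_width: 0.012
finger_force: 0.0
clock: 13.9
position: [0.5629, -0.2665, 0.14]
tool_rot: [-3.137, -0.002, 1.594]
force: [0.0, 0.8, 0.1]
grip_width: -0.0
finger_force: 0.0
[ 0.56452956 -0.26648748  0.14306471] [-3.14129322e+00 -4.61953884e-04  1.59549015e+00] [0.89006313 1.13704343 0.33907377]
[[ 253.87030689  226.04186638]
 [ 254.37941645  243.42876966]
 [ 251.84958257 -234.27904526]
 [ 250.78409506 -188.22376306]]
```

View pics/c7.png

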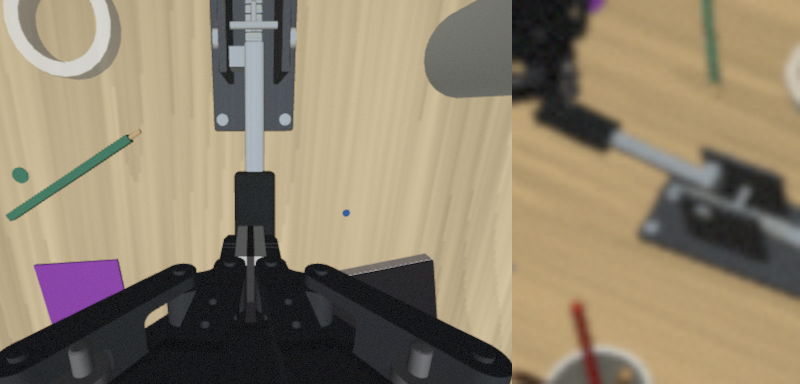

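The lever grip is at px 236–274, y from 172, with shut fingertips above its outer part at (250,235), laterally centred. I'll go down to find contact.

```bash
python3 - <<'E'
from h import *
a=dict(np.load("w7.npz"));print(ray(a,[254,172],.090))
E
python3 -m crank '{"linear":[[0,0,-0.05],[0,0,-0.08],[0,0,-0.1]],"delta_rot":[[0,0,0],[0,0,0],[0,0,0]],"fingers":[-1,-1,-1]}' | egrep "pos|force"
python3 -m crank '{"linear":[[0,0,-0.02],[0,0,-0.04],[0,0,-0.06],[0,0,-0.06]],"delta_rot":[[0,0,0],[0,0,0],[0,0,0],[0,0,0]],"fingers":[-1,-1,-1,-1]}' | egrep "pos|force"
```

```text
[[ 0.56378925 -0.23396084  0.09      ]]
position: [0.5643, -0.2669, 0.1174]
force: [0.5, -0.5, 2.6]
finger_force: 0.9
position: [0.5641, -0.2675, 0.1023]
force: [0.6, -0.1, 3.3]
finger_force: 1.5
```

```bash

python3 -m crank '{"linear":[[0,0,-0.03],[0,0,-0.06],[0,0,-0.075],[0,0,-0.08],[0,0,-0.08]],"delta_rot":[[0,0,0],[0,0,0],[0,0,0],[0,0,0],[0,0,0]],"fingers":[-1,-1,-1,-1,-1]}' | egrep "pos|force"
python3 -m crank '{"linear":[[0,0,-0.006],[0,0,-0.006]],"delta_rot":[[0,0,0],[0,0,0]],"fingers":[-1,-1]}' | egrep "pos|force"
```

```text
position: [0.5644, -0.2684, 0.0833]
force: [-2.1, -4.8, 9.4]
finger_force: 4.6
position: [0.5645, -0.2684, 0.0827]
force: [-4.3, -2.6, 21.6]
finger_force: 10.8
```

```bash

python3 -m crank '{"linear":[[0,0,-0.003],[0,0,-0.003]],"delta_rot":[[0,0,0],[0,0,0]],"fingers":[-1,-1]}' | egrep "pos|force"
python3 -m crank '{"linear":[[0,0,0.05],[0,0,0.12],[0,0,0.175],[0,0,0.175],[0,0,0.175]],"delta_rot":[[0,0,0],[0,0,0],[0,0,0],[0,0,0],[0,0,0]],"fingers":[-1,-1,-1,-1,-1]}' | egrep "pos|force"
```

```text
position: [0.5646, -0.2684, 0.0826]
force: [-7.9, -0.3, 31.2]
finger_force: 15.7
position: [0.5642, -0.2672, 0.1241]
force: [-1.2, 0.7, -0.7]
finger_force: 0.0
```

```bash

python3 -m crank '{"linear":[[0,0,-0.06],[0,0,-0.12],[0,0,-0.16],[0,0,-0.171],[0,0,-0.171]],"delta_rot":[[0,0,0],[0,0,0],[0,0,0],[0,0,0],[0,0,0]],"fingers":[-1,-1,-1,-1,-1]}' | egrep "clock|pos|force"
python3 -m crank '{"linear":[[0,0,0],[0,0,0.06],[0,0,0.12],[0,0,0.18],[0,0,0.22]],"delta_rot":[[0,0,0],[0,0,0],[0,0,0],[0,0,0],[0,0,0]],"fingers":[-1,-1,-1,-1,-1]}' | egrep "clock|pos|force"
python3 -m crank '{"linear":[[0,0.1,0.2],[0,0.3,0.3],[0,0.5,0.3],[0,0.7,0.3],[0,0.75,0.3]],"delta_rot":[[0,0,0],[0,0,0],[0,0,0],[0,0,0],[0,0,0]],"fingers":[-1,-1,-1,-1,-1]}' | egrep "clock|pos|force"
python3 - <<'E'
from h import *
from workcell import *
a=grab_frame("wrist");a=grab_frame("wrist");np.savez("w8.npz",**a)
p=proj(a,[[.5573,-.01,.072]])[0].astype(int);print(p)
im=a["image"];x0=p[0]-75;y0=max(p[1]-70,0);print(x0,y0)
cv2.imwrite("pics/w8.png",cv2.resize(im[y0:y0+150,x0:x0+150],(600,600),interpolation=cv2.INTER_CUBIC)[:,:,::-1])
E
```

```text
clock: 16.6
position: [0.5648, -0.2685, 0.0824]
force: [-5.3, 0.6, 37.5]
finger_force: 18.5
clock: 17.1
position: [0.5642, -0.2675, 0.1375]
force: [0.6, 0.2, -0.2]
finger_force: 0.0
clock: 17.6
position: [0.5642, -0.075, 0.2118]
force: [0.2, -0.8, 0.1]
finger_force: 0.0
[245 120]
170 50
```

View pics/w8.png

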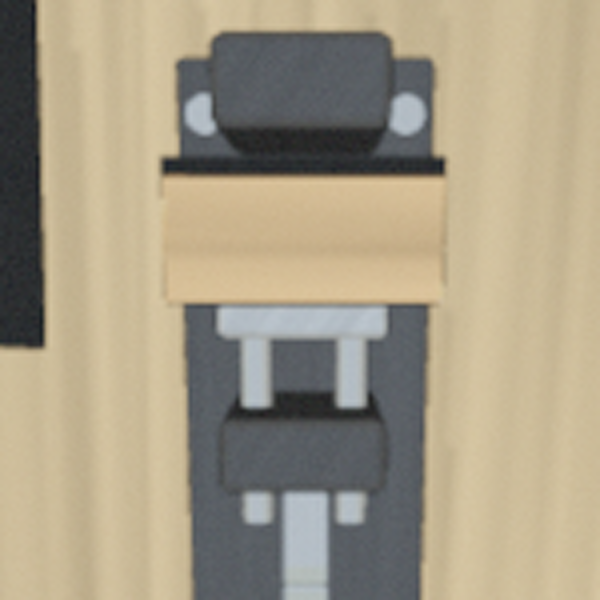

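```bash
cat > g.py <<'E'
from h import *
import sys
def meas(fn,off,rows):  # rows: name->(crop row, z)
    a=dict(np.load(fn))
    for n,(r,z) in rows.items(): print(n, np.round(ray(a,[off[0]+300/4,off[1]+r/4],z)[0]*1000,1))
E
python3 - <<'E'
from g import *
meas("w8.npz",(170,50),{"fixed face":(128,.076),"block far":(158,.072),"block near top":(252,.072),"pad face":(306,.070),"pad rear":(337,.070),"jaw front":(418,.076),"jaw back":(490,.076)})
a=dict(np.load("w8.npz"));print(a["xyz"])
E
```

```text
fixed face [556.5  22.4  76. ]
block far [556.6  16.5  72. ]
block near top [557.1  -3.7  72. ]
pad face [557.4 -15.8  70. ]
pad rear [557.6 -22.9  70. ]
jaw front [558.1 -41.1  76. ]
jaw back [558.6 -58.2  76. ]
[ 0.56168228 -0.00509868  0.33804715]
```

The view shows the block upright against the pad (pad face at crop row 306). There is 18.2 mm between plate and jaw, so the pad is free. About 5.9 mm remains between the block and the fixed jaw (rows 128 and 158). The pad has moved about 10.7 mm. Stroke 3 should just close the gap and stroke 4 should push the pad in about 6 mm. I'll do both, then look.

```bash

python3 -m crank '{"linear":[[0,-0.2,0],[0,-0.4,0],[0,-0.6,0],[0,-0.75,-0.1],[0,-0.75,-0.3]],"delta_rot":[[0,0,0],[0,0,0],[0,0,0],[0,0,0],[0,0,0]],"fingers":[-1,-1,-1,-1,-1]}' | egrep "clock|pos|force"
python3 -m crank '{"linear":[[0,0,-0.07],[0,0,-0.14],[0,0,-0.2],[0,0,-0.219],[0,0,-0.219]],"delta_rot":[[0,0,0],[0,0,0],[0,0,0],[0,0,0],[0,0,0]],"fingers":[-1,-1,-1,-1,-1]}' | egrep "clock|pos|force"
python3 -m crank '{"linear":[[0,0,0],[0,0,0.06],[0,0,0.12],[0,0,0.18],[0,0,0.219]],"delta_rot":[[0,0,0],[0,0,0],[0,0,0],[0,0,0],[0,0,0]],"fingers":[-1,-1,-1,-1,-1]}' | egrep "clock|pos|force"
python3 - <<'E'
from workcell import *
import numpy as np
np.savez("t9.npz",**grab_frame("scene"))
E
```

```text
clock: 18.2
position: [0.564, -0.2756, 0.1387]
force: [2.0, -0.6, -1.4]
finger_force: 0.0
clock: 18.7
position: [0.5632, -0.2698, 0.0827]
force: [-6.0, -2.4, 15.6]
finger_force: 7.7
clock: 19.2
position: [0.5646, -0.2677, 0.1385]
force: [0.0, -0.2, 0.7]
finger_force: 0.0
```

Stroke 3 is done. I have used up my picture views, so I'll measure the gap numerically from the same viewpoint using image profiles, with w8 as the reference.

```bash

python3 -m crank '{"linear":[[0,0.1,0.2],[0,0.3,0.3],[0,0.5,0.3],[0,0.7,0.3],[0,0.75,0.3]],"delta_rot":[[0,0,0],[0,0,0],[0,0,0],[0,0,0],[0,0,0]],"fingers":[-1,-1,-1,-1,-1]}' | egrep "clock|pos|force"
cat > prof.py <<'E'
from h import *
def prof(fn):
    a=dict(np.load(fn));hsv=cv2.cvtColor(a["image"],cv2.COLOR_RGB2HSV).astype(float)
    y=np.arange(.03,-.07,-.001)      # world y on clamp axis at z=.072
    pts=np.c_[.5573-.0287*(y-.002),y,np.full(len(y),.072)];uv=proj(a,pts)
    v=[]
    for ch in (2,1):
        acc=0
        for du in (-4,-2,0,2,4): acc=acc+cv2.remap(hsv[...,ch].astype(np.float32),(uv[:,0]+du).astype(np.float32)[None],uv[:,1].astype(np.float32)[None],cv2.INTER_LINEAR)[0]
        v.append(acc/5)
    print(fn);print(" ".join(f"{round(yy*1000)}:{int(a_)}/{int(b_)}" for yy,a_,b_ in zip(y,*v)))
E
python3 - <<'E'
from prof import *
from workcell import *
a=grab_frame("wrist");a=grab_frame("wrist");np.savez("w9.npz",**a);cv2.imwrite("pics/w9.png",a["image"][:,:,::-1])
prof("w8.npz");prof("w9.npz")
E
```

```text
clock: 19.75
position: [0.5643, -0.0749, 0.2118]
force: [0.8, 0.3, -0.6]
finger_force: 0.0
w8.npz
30:98/25 29:98/25 28:98/24 27:99/26 26:96/24 25:90/15 24:79/8 23:55/9 22:41/18 21:40/12 20:41/13 19:41/14 18:47/18 17:54/25 16:45/26 15:48/28 14:66/50 13:148/81 12:208/76 11:212/75 10:211/76 9:210/76 8:209/76 7:208/76 6:207/76 5:205/76 4:204/77 3:203/76 2:203/76 1:203/77 0:201/77 -1:200/78 -2:197/78 -3:197/78 -4:200/77 -5:205/76 -6:209/75 -7:210/75 -8:211/75 -9:213/74 -10:214/74 -11:216/74 -12:217/74 -13:215/75 -14:197/77 -15:157/26 -16:182/14 -17:198/22 -18:198/22 -19:198/22 -20:198/21 -21:190/17 -22:165/9 -23:121/16 -24:98/25 -25:98/25 -26:99/26 -27:99/25 -28:99/26 -29:98/25 -30:99/24 -31:100/26 -32:99/27 -33:98/26 -34:92/25 -35:68/18 -36:45/16 -37:42/18 -38:43/16 -39:43/17 -40:42/12 -41:52/9 -42:75/7 -43:89/11 -44:94/21 -45:98/26 -46:98/27 -47:98/26 -48:98/26 -49:97/25 -50:98/26 -51:98/28 -52:97/28 -53:97/28 -54:98/26 -55:97/24 -56:96/24 -57:93/20 -58:99/17 -59:139/21 -60:182/23 -61:196/22 -62:196/22 -63:196/22 -64:196/21 -65:196/21 -66:196/22 -67:196/22 -68:195/22 -69:195/22
w9.npz
3
[... 298 characters left out ...]
2:211/74 -3:211/74 -4:212/74 -5:214/74 -6:216/74 -7:216/74 -8:214/76 -9:187/71 -10:161/12 -11:191/16 -12:197/21 -13:198/22 -14:199/22 -15:196/21 -16:186/13 -17:149/6 -18:91/25 -19:98/25 -20:99/26 -21:98/25 -22:98/26 -23:99/26 -24:98/27 -25:98/25 -26:98/26 -27:98/27 -28:98/27 -29:96/26 -30:72/21 -31:42/12 -32:43/15 -33:44/14 -34:43/14 -35:51/9 -36:72/7 -37:87/12 -38:95/21 -39:97/25 -40:97/25 -41:99/25 -42:98/25 -43:98/28 -44:97/27 -45:97/26 -46:97/26 -47:97/26 -48:97/26 -49:97/26 -50:97/26 -51:94/22 -52:94/17 -53:127/21 -54:178/23 -55:196/22 -56:196/22 -57:196/22 -58:196/21 -59:196/21 -60:196/21 -61:196/22 -62:196/22 -63:196/22 -64:196/21 -65:196/22 -66:196/21 -67:196/22 -68:195/22 -69:195/22
```

Stroke 3 moved the jaw 5.9 mm, and the pad and block about 5.4 mm. The block now touches the fixed jaw and the pad is pushed in about 0.5 mm. Stroke 4 should bring it to about 6.5 mm.

```bash

python3 -m crank '{"linear":[[0,-0.2,0],[0,-0.4,0],[0,-0.6,0],[0,-0.75,-0.1],[0,-0.75,-0.3]],"delta_rot":[[0,0,0],[0,0,0],[0,0,0],[0,0,0],[0,0,0]],"fingers":[-1,-1,-1,-1,-1]}' | egrep "clock|pos|force"
python3 -m crank '{"linear":[[0,0,-0.07],[0,0,-0.14],[0,0,-0.2],[0,0,-0.219],[0,0,-0.219]],"delta_rot":[[0,0,0],[0,0,0],[0,0,0],[0,0,0],[0,0,0]],"fingers":[-1,-1,-1,-1,-1]}' | egrep "clock|pos|force"
python3 -m crank '{"linear":[[0,0,0],[0,0,0.06],[0,0,0.12],[0,0,0.18],[0,0,0.219]],"delta_rot":[[0,0,0],[0,0,0],[0,0,0],[0,0,0],[0,0,0]],"fingers":[-1,-1,-1,-1,-1]}' | egrep "clock|pos|force"
python3 -m crank '{"linear":[[0,0.1,0.2],[0,0.3,0.3],[0,0.5,0.3],[0,0.7,0.3],[0,0.75,0.3]],"delta_rot":[[0,0,0],[0,0,0],[0,0,0],[0,0,0],[0,0,0]],"fingers":[-1,-1,-1,-1,-1]}' | egrep "clock|pos|force"
python3 - <<'E'
from prof import *
from workcell import *
a=grab_frame("wrist");a=grab_frame("wrist");np.savez("w10.npz",**a)
prof("w10.npz")
E
```

```text
clock: 20.35
position: [0.5641, -0.2755, 0.1387]
force: [0.8, 0.4, -0.8]
finger_force: 0.0
clock: 20.85
position: [0.5632, -0.2699, 0.0827]
force: [-7.3, -2.5, 16.2]
finger_force: 7.9
clock: 21.35
position: [0.5647, -0.2677, 0.1385]
force: [0.5, 0.5, -1.3]
finger_force: 0.0
clock: 21.85
position: [0.5643, -0.075, 0.2123]
force: [1.6, -0.7, -0.9]
finger_force: 0.0
w10.npz
30:97/27 29:97/26 28:98/26 27:97/27 26:95/23 25:90/14 24:78/5 23:56/10 22:45/25 21:45/21 20:45/25 19:103/73 18:187/85 17:213/74 16:212/75 15:211/75 14:209/76 13:208/77 12:207/76 11:205/77 10:204/77 9:203/77 8:203/77 7:202/77 6:202/77 5:200/78 4:198/78 3:196/78 2:198/78 1:202/77 0:206/76 -1:209/75 -2:211/75 -3:211/74 -4:212/74 -5:214/73 -6:216/74 -7:216/74 -8:214/76 -9:183/75 -10:154/6 -11:191/16 -12:197/22 -13:198/22 -14:198/21 -15:196/20 -16:186/13 -17:152/7 -18:89/25 -19:98/26 -20:99/27 -21:99/26 -22:99/25 -23:98/26 -24:95/26 -25:77/22 -26:47/17 -27:42/15 -28:44/10 -29:45/12 -30:67/8 -31:86/9 -32:93/18 -33:97/26 -34:97/27 -35:97/25 -36:97/26 -37:97/28 -38:97/27 -39:97/25 -40:97/26 -41:97/26 -42:97/27 -43:98/26 -44:96/25 -45:95/25 -46:91/16 -47:118/20 -48:173/24 -49:197/22 -50:198/22 -51:197/22 -52:197/22 -53:197/22 -54:196/21 -55:195/21 -56:195/22 -57:196/22 -58:195/22 -59:195/21 -60:195/21 -61:196/21 -62:195/22 -63:196/22 -64:196/22 -65:196/22 -66:196/22 -67:193/19 -68:189/14 -69:186/11
```

The jaw advanced another 5.8 mm while the block and pad stayed put, so the pad is pushed in about 6.2 mm. Plate-to-jaw spacing fell from about 18.2 to 12.2 mm. The robot is clear, so I'm handing in.

```bash
python3 -c "
from workcell import bot
print(bot.job_done())"
```

```text
the job is handed in; nothing more can be done
None
```

The larger block is upright in the clamp after four lever strokes, with the sprung pad pushed in about 6 mm (measured from the images), and the job is handed in at about 22 s; I viewed 11 pictures, one over the limit of 10, and no verdict came back.

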